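Square a boxed set into the corner stop

ROBOT

A 7-joint arm with a two-finger parallel gripper is mounted at the origin on the work surface; the furniture and walls round the work are solid. World frame = base frame: x ahead of the robot, y to its left, z up, the work surface at z = 0. Lengths are in m, angles in rad, forces in N, time in s.
With the tool pointing down it reaches from about 0.35 to 0.9 m from the base axis. Payload 8.1 kg.
Tool frame: the origin (TCP) lies at the very end of the fingers, on their centre line; the grasp point (between the pads) lies 19 mm behind it (arm.tcp_to_grasp is the distance from the TCP to the grasp point, in m); z points along the fingers, y is the line along which they close (so a half turn about z gives the same grasp; the last joint's range is limited). The gripper opens to 92 mm and grips with 3 to 60 N. Pads are 19 mm wide; open, the fingers measure 130 mm over their backs; the gripper's body (75 mm by 190 mm) begins 47 mm behind the grasp point.
Start: joints at [1.108, 0.434, 0.025, 1.573, -0.012, 1.134, -0.075], TCP at [0.22, -0.585, 0.227] pointing down, gripper open.
Joint ranges: [-2.62, 2.62], [-0.44, 2.09], [-1.27, 1.32], [0.08, 2.57], [-1.32, 4.46], [0.12, 2], [-2.74, 2.74]. Speed limits (rad/s): [2.22, 2.22, 3.01, 3.01, 3.14, 3.14, 3.14].

INTERFACE

Orientations are given as a rotation vector (axis times angle).
In Python, from cell import arm, viewer gives the robot as it stands (arm), with the cameras (viewer).
- The arm moves only by the shell command python3 nudge.py 'ROWS' [FORCE]. ROWS is a JSON list of rows, 1 to 10 of them, each written [[dx, dy, dz], turn, opening]: dx, dy, dz in shares of the most that a row can go, 1 being 50 mm, then a turn about the tool's z in shares of pi rad (1.0 is pi rad), then the opening from 0.0 (shut) to 1.0 (fully open); each row shifts and turns the commanded pose from where the row before left it, along the tool's axes as they then stand; what a row does not reach is not made up. A row lasts 1/10 s, in which the tool goes at most 0.05 m and 0.15 rad, less where a joint would pass 70% of its speed; a pose out of reach is approached as far as the arm can. The fingers move at their own pace and stop on an object; FORCE is the grip in N (left out, the last holds). Time passes only in rows, so rows that do not move let the fingers close. It prints the time, the measured TCP pose, the force, the opening and the grip force at its end. Shift and turn numbers lie between -1 and 1, and a call with a number outside is refused. Input that does not fit is refused with a message, and nothing moves.
- arm.observe(): the state, without advancing time (a new reading comes with each control period).
- viewer.get_image(name): name is "scene" or "top" or "wrist"; returns a dict with "image" (480x640x3 uint8, blue, green, red), "fx", "fy", "cx", "cy" (pixels), "cam_to_world" (4x4, takes a point from camera to world coordinates); the wrist camera has in their place "mount" (4x4, takes a point from camera to tool coordinates, whose origin is the TCP and whose axes are the flange's). Camera axes: x right, y down, z forward; pixel columns grow to the right and rows downward; lengths in m; the calibration is good to about 2 mm. A picture is of the moment at which its call begins: read the wrist's pose just before it. There is no depth.
- arm.sign_off(): hands the job in; it is judged then, once.
The state is a dict: "clock": time; "joints": joint angles; "dq": joint speeds; "joint_efforts": joint torques, N m; "position": TCP position; "ee_rot": TCP orientation; "force": force on the tool from outside, world axes, zero at the start; "ft_torque": the same for the moment, N m; "width": opening from 0.0 (shut) to 1.0 (fully open); "gripper_force": force on a finger pad.
Only numpy, scipy, OpenCV 4.12 (cv2) and the standard library are available. Lean on these libraries where they do the work, as an engineer would, in place of code of your own. Each camera call takes 0.05 s, during which the arm holds its last target. There are 200 camera calls.

TASK

Push the small boxed set that lies in front of the metal corner stop across the table into the corner, so that it sits square with its long side flush against the long rail and its short end flush against the short rail. Only push it gently with the fingers, keeping it flat on the table - do not pick it up, tip it or press it hard into the rails - and leave everything else where it stands. Finish with the hand clear of it.

Things in the scene. Friction and masses are not known exactly. Their poses are not given: they have to be found in the camera images.
- small_box: The small film-wrapped grey card box lying flat, 101 (its x) x 131 (its y) x 45 mm high, 0.24 to 0.48 kg. Origin at the centre of its underside, z up. Its +x side is the long side to lie on the long rail, its -y side the end to lie on the short rail. It starts 6 to 9 cm (in -x) and 8 to 12 cm (in +y) from its seat, turned up to 0.35 rad from square.
- corner_stop: Fixed corner stop: two aluminium rails, 30 mm high, 10 mm thick. Origin on the table at the inner corner, z up. Long rail: from the corner 250 mm along +y, inner face in the plane x = 0, metal on the +x side. Short rail: from the corner 110 mm along -x, inner face in the plane y = 0, metal on the -y side. Outside are 4 mm high screw flanges to 22 mm. Turned -0.03 to 0.17 rad from the world axes.
- seat (a point): No visible thing: the point on the table where the small boxed set's origin lies when it is seated in the corner, at (-0.0505, 0.0655, 0) in the corner stop's frame; axes parallel to the stop's.
- impulse_sealer: Fixed equipment at the right, always in the same place: a blue bag sealer some 0.33 m long, lying crosswise from about (0.42, 0.07) to (0.50, -0.26), its body 55 mm high. Its thin arm stands raised; its black handle reaches 0.22 m high at about (0.50, -0.25): swing the hand over it with the fingertips 0.28 m up or go round it. Origin under its middle.
- gift_tags: Bystander: flat bundle of brown gift tags, 57 x 128 x 13 mm, between the robot and the short rail. Origin under its middle.
- ribbon_spool: Bystander: spool of ribbon lying flat, 68 mm across, 34 mm high, with a loose ribbon end (77 x 125 mm over all). Origin under the middle of the whole.
- box_cutter: Bystander: yellow box cutter, 25 x 158 x 16 mm, on the left. Origin under its middle.
- tape_roll: Bystander: roll of tape lying flat, 107 mm across, 48 mm high. Origin under its middle.
- marker: Bystander: marker, 17 x 135 x 16 mm, behind the sealer. Origin under its middle.

How it is judged:
By the outcome, as a careful person would: the job done as asked, in the order asked, and still so for the second after the job is handed in, with the robot touching nothing.
It also fails if it takes over 58 s, if anything falls off the work surface, if the arm or the gripper's body presses on something with over 40 N, if the wrist force passes 120 N, or if a joint passes its speed limit or range.

## Working session

There is one attempt and no reset: what is moved stays moved. The work goes in short steps, Python scripts to look and compute and a shell command to move; the robot and the scene stay as the last step left them, time stands still between calls to the robot, and variables do not carry over. Pictures are saved under pics/ and viewed, at most 10 in all, crops included, and the job is handed in when it is done.

```bash
ls; mkdir -p pics
python3 - <<'E'
from cell import arm, viewer
import cv2,numpy as np
print(arm.observe())
for n in("top","scene"):
    d=viewer.get_image(n); cv2.imwrite(f"pics/{n}0.png",d["image"]); np.savez(f"pics/{n}0.npz",**d)
    print(n,d["fx"],d["fy"],d["cx"],d["cy"],np.round(d["cam_to_world"],4).tolist())
E
```

```text
cell.py
nudge.py
pics
{'clock': 0.0, 'joints': array([ 1.10841921,  0.43525141,  0.02498595,  1.57411192, -0.01159309,
        1.13396021, -0.07512226]), 'dq': array([-3.31911844e-04, -1.35427012e-03,  1.86710111e-03,  1.82083845e-04,
        2.05525883e-04, -3.67894839e-05,  1.04675020e-04]), 'joint_efforts': array([ 1.61364427e-03, -6.67864537e+01,  9.86200422e-01, -3.14470553e+01,
       -6.04863628e-02,  4.29254025e-02,  2.14150327e-04]), 'position': array([ 0.21979938, -0.58453301,  0.22592171]), 'ee_rot': array([-3.08942689e+00, -5.61664588e-01,  6.84845499e-04]), 'force': array([-0.40405676,  0.31466535, -0.63439448]), 'ft_torque': array([0.0297165 , 0.01142775, 0.01182591]), 'gripper_force': 0.0, 'width': 1.0013853115774394}
top 462.8458960930961 462.8458960930961 318.48375678623466 242.9314760709876 [[0.011, -0.9858, 0.1674, 0.3212], [-0.9999, -0.0095, 0.0099, 0.2343], [-0.0082, -0.1675, -0.9858, 0.9296], [0.0, 0.0, 0.0, 1.0]]
scene 462.9423675761519 462.9423675761519 329.6897436523981 246.89751278952681 [[-0.6442, -0.3877, 0.6593, -0.2266], [-0.7648, 0.3229, -0.5574, 0.8519], [0.0032, -0.8634, -0.5045, 0.5674], [0.0, 0.0, 0.0, 1.0]]
```

View pics/top0.png

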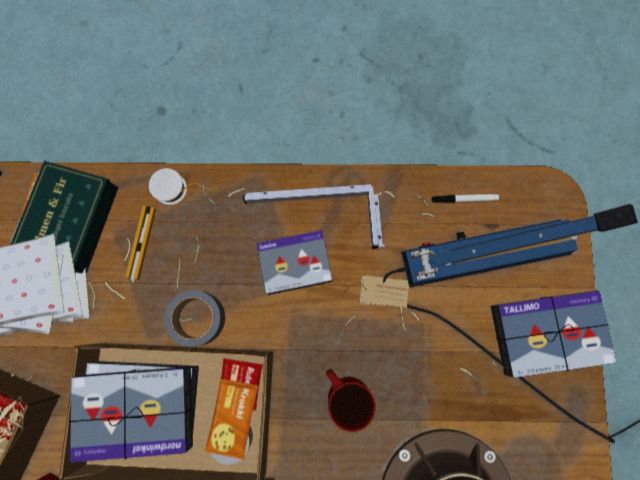

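View pics/scene0.png

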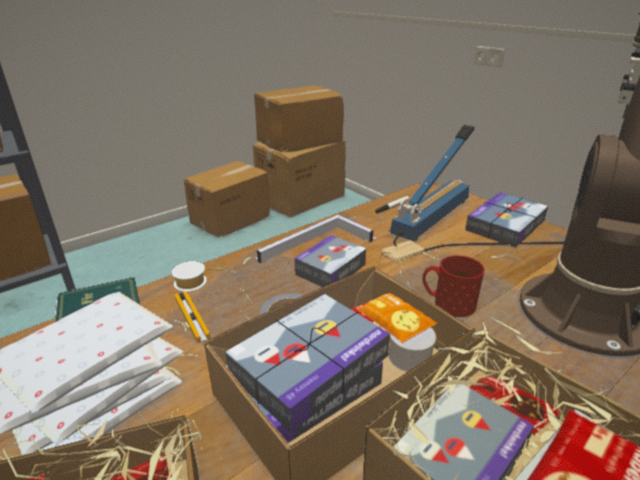

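The top view shows the box at about (295,262). The rail's inner corner is near (370,194), the long rail runs left to (245,198) and the short rail runs down to (377,247). The way is free, but the tags at (385,291) lie near the short rail's end. Next I'll measure the edges on enlarged crops.

```bash
cat > h.py <<'E'
import cv2,numpy as np
from cell import arm, viewer
def ray(d,p):
    T=d["cam_to_world"]; v=np.array([(p[0]-d["cx"])/d["fx"],(p[1]-d["cy"])/d["fy"],1.]); return T[:3,3],T[:3,:3]@v
def plane(d,p,z):
    o,v=ray(d,p); return (o+v*(z-o[2])/v[2])
def tri(d1,p1,d2,p2):
    o1,v1=ray(d1,p1);o2,v2=ray(d2,p2)
    s=np.linalg.lstsq(np.c_[v1,-v2],o2-o1,rcond=None)[0]
    a,b=o1+s[0]*v1,o2+s[1]*v2; return (a+b)/2,np.linalg.norm(a-b)
E
python3 - <<'E'
import cv2,numpy as np
t=cv2.imread("pics/top0.png")[175:315,235:415]; s=cv2.imread("pics/scene0.png")[205:295,245:385]
t=cv2.resize(t,None,fx=4,fy=4,interpolation=cv2.INTER_CUBIC)
s=cv2.resize(s,None,fx=5,fy=5,interpolation=cv2.INTER_CUBIC)
cv2.imwrite("pics/tc.png",t);cv2.imwrite("pics/sc.png",s)
E
```

```text
(no output)
```

View pics/tc.png

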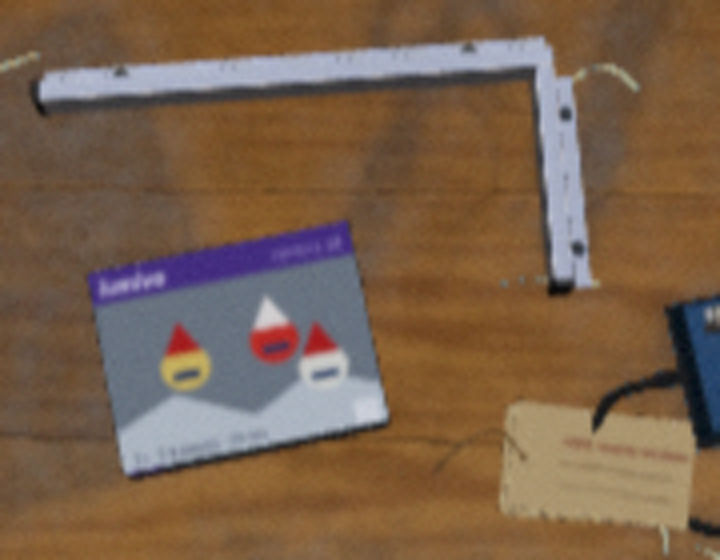

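View pics/sc.png

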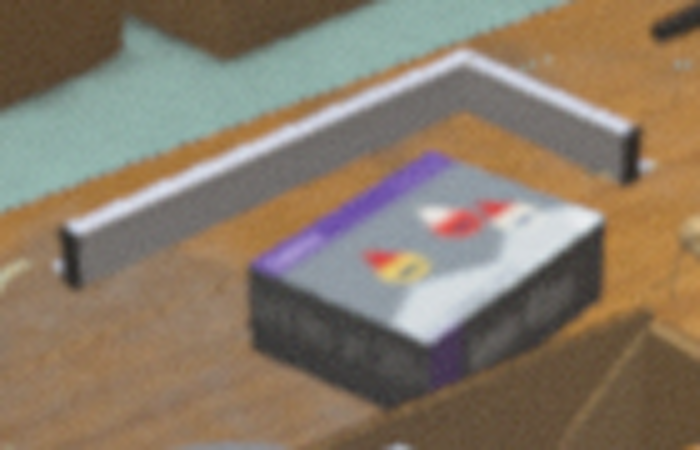

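The crops give these pixels (tc is scaled ×4):
- **Box top, tc:** (90,272), (349,222), (387,422), (125,475)
- **Rail inner top edge, tc:** (45,101) to the corner (537,69) to (551,279)
- **Box, scene crop:** (252,268), (437,152), (603,213), (430,345)
- **Rail, scene crop:** (72,238), (467,68), (630,140)

```bash
cat > m.py <<'E'
from h import *
def boxtop(d,z=.045,sea=None):
    "purple-strip + grey top of the box by mask -> min area rect in top image"
E
python3 - <<'E'
from h import *
t=dict(np.load("pics/top0.npz"));s=dict(np.load("pics/scene0.npz"))
ct=lambda u:((u[0]+.5)/4-.5+235,(u[1]+.5)/4-.5+175)
cs=lambda u:((u[0]+.5)/5-.5+245,(u[1]+.5)/5-.5+205)
B=[(90,272),(349,222),(387,422),(125,475)];Bs=[(252,268),(437,152),(603,213),(430,345)]
R=[(45,101),(537,69),(551,279)];Rs=[(72,238),(467,68),(630,140)]
for a,b in zip(B+R,Bs+Rs):
    p,e=tri(t,ct(a),s,cs(b)); print(np.round(p,4),round(e,4))
# sub-pixel lines in the top image
im=t["image"].astype(float); g=im.mean(2)
hsv=cv2.cvtColor(t["image"],cv2.COLOR_BGR2HSV)
# box mask: not wood-coloured (hue 5-25 & sat>90)
wood=((hsv[...,0]<28)&(hsv[...,1]>75)).astype(np.uint8)
m=1-wood; roi=np.zeros_like(m); roi[226:300,252:338]=1; m=cv2.morphologyEx(m*roi,cv2.MORPH_CLOSE,np.ones((7,7)))
m=cv2.morphologyEx(m,cv2.MORPH_OPEN,np.ones((5,5)))
c=max(cv2.findContours(m,0,2)[0],key=cv2.contourArea)
r=cv2.minAreaRect(c);print(r,cv2.boxPoints(r).tolist())
P=np.array([plane(t,ct(q),.045)[:2] for q in B])
W=np.array([plane(t,q,.045)[:2] for q in c[:,0].astype(float)]).astype(np.float32)
print("rect world",cv2.minAreaRect(W))
Q=np.array([plane(t,ct(q),.03)[:2] for q in R])
print(np.round(P,4).tolist(),"sides",np.linalg.norm(P-np.roll(P,-1,0),axis=1)); print(np.round(Q,4).tolist(), np.linalg.norm(Q[1:]-Q[:-1],axis=1))
yl=Q[0]-Q[1]; sh=Q[2]-Q[1]
print("yaw long",np.arctan2(-yl[0],yl[1]),"yaw short",np.arctan2(-sh[1],-sh[0]))
e=[P[0]-P[1],P[3]-P[2]]; f=[P[0]-P[3],P[1]-P[2]]
print("box yaw",[np.arctan2(-v[0],v[1]) for v in e],[np.arctan2(v[1],v[0]) for v in f],"ctr",P.mean(0))
print("seen gift tags",plane(t,ct((500,510)),.013),plane(t,ct((510,404)),.013),plane(t,ct((692,420)),.013))
E
```

```text
[0.4704 0.3617 0.0431] 0.0021
[0.4958 0.2359 0.0451] 0.0026
[0.3997 0.2182 0.0483] 0.0014
[0.373  0.3423 0.0446] 0.0
[0.5624 0.392  0.0266] 0.004
[0.5797 0.1427 0.0263] 0.0006
[0.4706 0.1351 0.027 ] 0.0053
((292.48907470703125, 261.61083984375), (54.125938415527344, 70.4469223022461), 78.92979431152344) [[252.724609375, 241.8147430419922], [321.8607177734375, 228.28811645507812], [332.2535400390625, 281.40692138671875], [263.117431640625, 294.9335632324219]]
rect world ((0.434909462928772, 0.29262688755989075), (0.10508258640766144, 0.13492904603481293), 11.656083106994629)
[[0.4709, 0.3622], [0.4968, 0.2368], [0.3995, 0.2177], [0.373, 0.3423]] sides [0.12807256 0.0991161  0.12738979 0.09990525]
[[0.5601, 0.3899], [0.5789, 0.1433], [0.4721, 0.1372]] [0.24731323 0.10695641]
yaw long 0.07579338021877281 yaw short 0.0571825489816991
box yaw [np.float64(0.20366414068541264), np.float64(0.2098919371891061)] [np.float64(0.20101269575500672), np.float64(0.19407798221223302)] ctr [0.43502192 0.28974574]
seen gift tags [0.35965969 0.16132307 0.013     ] [0.41189661 0.15616619 0.013     ] [0.40487997 0.06623423 0.013     ]
```

```bash
cat > go.py <<'E'
import sys
from h import *
from scipy.spatial.transform import Rotation as Ro
"usage: go.py x y z yaw(of tool x in world)  -> displacement in present tool axes, turn about tool z"
o=arm.observe();R=Ro.from_rotvec(o["ee_rot"]).as_matrix()
x,y,z,w=map(float,sys.argv[1:5]);yaw=np.arctan2(R[1,0],R[0,0])
print("pos",o["position"].round(4),"yaw",yaw.round(4),"F",o["force"].round(1),"t",o["clock"])
print("d tool",(R.T@(np.array([x,y,z])-o["position"])).round(4),"turn",round(-(w-yaw),4))
print("joints",o["joints"].round(2))
E
python3 go.py 0.42 0.24 0.32 0.073
python3 - <<'E'
from h import *
t=dict(np.load("pics/top0.npz"));s=dict(np.load("pics/scene0.npz"))
print("carton near corner",tri(t,(272,350),s,(372,272)),plane(t,(272,350),.1))
print("tape",plane(t,(193,317),.048),"mug",plane(t,(345,375),.1))
d=viewer.get_image("wrist");print({k:np.round(v,3).tolist() for k,v in d.items() if k!="image"})
E
```

```text
pos [ 0.2199 -0.5846  0.226 ] yaw 0.3598 F [-0.3 -0.6  0.2] t 0.1
d tool [ 0.4776 -0.7014 -0.093 ] turn 0.2868
joints [ 1.11  0.44  0.02  1.57 -0.01  1.13 -0.08]
carton near corner (array([0.27212344, 0.3241023 , 0.09162826]), np.float64(0.004002785241270945)) [0.27115726 0.32186026 0.1       ]
tape [0.32700359 0.47807098 0.048     ] mug [0.2303331 0.1940611 0.1      ]
{'fx': 367.903, 'fy': 367.903, 'cx': 317.869, 'cy': 233.836, 'mount': [[-0.001, -0.969, -0.248, 0.067], [1.0, -0.001, 0.001, 0.001], [-0.001, -0.248, 0.969, -0.158], [0.0, 0.0, 0.0, 1.0]]}
```

Careful with the scale: shifts go in shares of 50 mm and turns go in shares of pi rad. That gives: -0.045 m is -0.9, 0.036 m is 0.72.

```bash
python3 nudge.py '[[[0, 0, -0.9], 0, 0], [[0, 0, -0.9], 0, 0], [[0.72, -0.552, 0], 0, 0], [[0.72, -0.552, 0], 0, 0], [[0.72, -0.552, 0], 0, 0], [[0.72, -0.552, 0], 0, 0], [[0.72, -0.552, 0], 0, 0], [[0.72, -0.552, 0], 0, 0], [[0.72, -0.552, 0], 0, 0], [[0.72, -0.552, 0], 0, 0]]'
python3 nudge.py '[[[0.72, -0.552, 0], 0, 0], [[0.72, -0.552, 0], 0, 0], [[0.236, -0.852, 0], 0, 0.6], [[0.236, -0.852, 0], 0, 0.6], [[0.236, -0.852, 0], 0, 0.6], [[0.236, -0.852, 0], 0, 0.6], [[0.236, -0.852, 0], 0, 0.6], [[0.236, -0.852, 0], 0, 0.6], [[0.236, -0.852, 0], 0, 0.6], [[0.236, -0.852, 0], 0, 0.6]]'
python3 go.py 0.42 0.24 0.34 0.073
```

```text
clock: 1.15
position: [0.4124, -0.2752, 0.3167]
ee_rot: [3.091, 0.562, -0.0]
force: [1.3, -0.3, -0.3]
width: 0.18
gripper_force: 0.0
clock: 2.15
position: [0.4276, 0.1538, 0.3168]
ee_rot: [3.091, 0.561, 0.0]
force: [1.2, 0.2, 0.9]
width: 0.592
gripper_force: 0.0
pos [0.4276 0.1538 0.3168] yaw 0.3594 F [1.2 0.2 0.9] t 2.15
d tool [ 0.0232 -0.0834 -0.0233] turn 0.2864
joints [ 0.03  0.13 -0.55  1.79  0.07  1.25 -1.75]
```

In the tool's units: -0.0417 m is -0.834, 0.0116 m is 0.232, 0.143 rad / 3.1416 = 0.0455.

```bash
python3 nudge.py '[[[0.232, -0.834, -0.2], 0, 0.6], [[0.232, -0.834, -0.2], 0, 0.6], [[0, 0, 0], 0.0455, 0.6], [[0, 0, 0], 0.0455, 0.6], [[0, 0, 0], 0, 0.6], [[0, 0, 0], 0, 0.6]]'
python3 go.py 0.355 0.28 0.15 0.073
python3 - <<'E'
from h import *
from scipy.spatial.transform import Rotation as Ro
o=arm.observe();d=viewer.get_image("wrist")
M=np.eye(4);M[:3,:3]=Ro.from_rotvec(o["ee_rot"]).as_matrix();M[:3,3]=o["position"]
d["cam_to_world"]=M@d["mount"];cv2.imwrite("pics/w1.png",d["image"]);np.savez("pics/w1.npz",**d)
E
```

```text
clock: 2.75
position: [0.4205, 0.2383, 0.3366]
ee_rot: [3.139, 0.122, -0.0]
force: [-0.3, -0.3, 0.2]
width: 0.599
gripper_force: 0.0
pos [0.4205 0.2383 0.3366] yaw 0.0778 F [-0.3 -0.3  0.2] t 2.75
d tool [-0.062  -0.0467  0.1866] turn 0.0048
joints [-0.14  0.18 -0.57  1.69  0.1   1.3  -2.22]
```

View pics/w1.png

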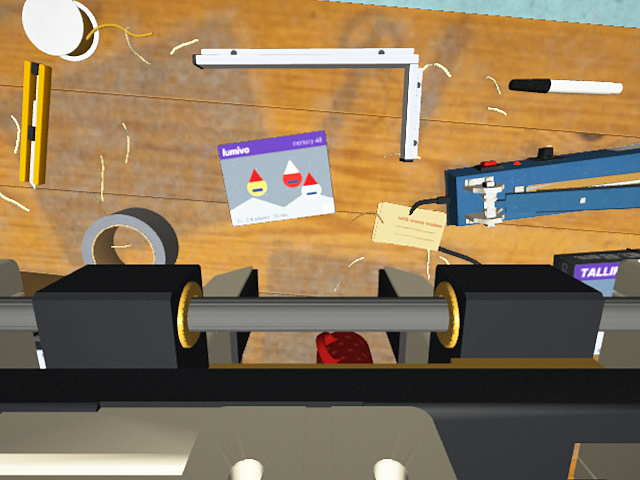

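The wrist view shows the box corners at (218,147), (324,131), (335,213) and (233,226). The rails' inner edge runs from (196,66) through the corner near (405,64) to (402,158), and the fingers and tags are clear. I'll refine these lines with edge fits in both views.

```bash
cat > fit.py <<'E'
from h import *
def edge(d,z,a,b,half=5,sign=None,n=60):
    """max-gradient points along normals of segment a-b (pixels), -> world line fit on plane z: point, unit dir, rms"""
    g=cv2.GaussianBlur(cv2.cvtColor(d["image"],cv2.COLOR_BGR2GRAY),(0,0),.8).astype(np.float32)
    a,b=np.float32(a),np.float32(b);u=(b-a)/np.linalg.norm(b-a);nn=np.array([-u[1],u[0]])
    s=np.linspace(.06,.94,n)[:,None];k=np.arange(-half,half+.01,.25)
    P=a+s*(b-a);X=P[:,None,:]+k[None,:,None]*nn
    v=cv2.remap(g,X[...,0].astype(np.float32),X[...,1].astype(np.float32),cv2.INTER_CUBIC)
    dv=np.gradient(v,axis=1)*(sign or 1);dv=dv if sign else abs(dv)
    q=X[np.arange(n),dv.argmax(1)]
    W=np.array([plane(d,p,z)[:2] for p in q],np.float32)
    l=cv2.fitLine(W,cv2.DIST_WELSCH if False else cv2.DIST_HUBER,0,.001,.001).ravel()
    r=(W-l[2:])@np.array([-l[1],l[0]])
    ok=abs(r)<.003; l=cv2.fitLine(W[ok],cv2.DIST_HUBER,0,.001,.001).ravel()
    return l[2:],l[:2],ok.mean()
def cross(l,m):
    s=np.linalg.solve(np.c_[l[1],-m[1]],m[0]-l[0]);return l[0]+s[0]*l[1]
def stop(d,L,C,S,**k):
    l=edge(d,.03,L,C,**k);s=edge(d,.03,C,S,**k);c=cross(l,s)
    f=lambda v:(np.arctan(-v[0]/v[1]) if abs(v[1])>abs(v[0]) else np.arctan(v[1]/v[0]))
    return c,f(l[1]),f(s[1]),l[2],s[2]
def box(d,Q,**k):
    E=[edge(d,.045,Q[i],Q[(i+1)%4],**k) for i in range(4)]
    c=np.array([cross(E[i],E[i-1]) for i in range(4)])
    f=lambda v:(np.arctan(-v[0]/v[1]) if abs(v[1])>abs(v[0]) else np.arctan(v[1]/v[0]))
    return c.mean(0),[round(float(f(e[1])),4) for e in E],np.linalg.norm(c-np.roll(c,-1,0),axis=1).round(4),[round(e[2],2) for e in E]
E
python3 - <<'E'
from fit import *
w=dict(np.load("pics/w1.npz"));t=dict(np.load("pics/top0.npz"))
ct=lambda u:((u[0]+.5)/4-.5+235,(u[1]+.5)/4-.5+175)
W=[(196,66),(405,63),(402,158)]
T=[ct(u) for u in[(45,101),(537,69),(551,279)]]
print("stop w",stop(w,*W,half=3));print("stop t",stop(t,*T,half=2))
print("box w",box(w,[(218,147),(324,131),(335,213),(233,226)],half=4))
print("box t",box(t,[ct(u) for u in[(90,272),(349,222),(387,422),(125,475)]],half=2))
E
```

```text
stop w (array([0.581613  , 0.14381112], dtype=float32), np.float32(0.08337267), np.float32(0.09364793), np.float64(1.0), np.float64(0.8))
stop t (array([0.580551  , 0.14425227], dtype=float32), np.float32(0.081029855), np.float32(0.07997036), np.float64(1.0), np.float64(1.0))
box w (array([0.435832  , 0.28810418], dtype=float32), [0.2833, 0.2071, 0.2092, 0.2092], array([0.1282, 0.1021, 0.1277, 0.0926], dtype=float32), [np.float64(0.87), np.float64(0.97), np.float64(1.0), np.float64(0.92)])
box t (array([0.43587327, 0.29036707], dtype=float32), [0.2056, 0.1983, 0.2114, 0.1862], array([0.1267, 0.0992, 0.1279, 0.0999], dtype=float32), [np.float64(0.78), np.float64(1.0), np.float64(1.0), np.float64(0.98)])
```

In the tool's units: 0.04 m is 0.8, -0.032 m is -0.64, -0.003 rad / 3.1416 = -0.001.

```bash
python3 nudge.py '[[[-0.64, -0.496, 0], -0.001, 0.6], [[-0.64, -0.496, 0], 0, 0.6], [[0, 0, 0.8], 0, 0.6], [[0, 0, 0.8], 0, 0.6], [[0, 0, 0.8], 0, 0.6], [[0, 0, 0.8], 0, 0.6], [[0, 0, 0.8], 0, 0.6], [[0, 0, 0.8], 0, 0.6], [[0, 0, 0.6], 0, 0.6], [[0, 0, 0.6], 0, 0.6]]'
python3 go.py 0.353 0.2827 0.012 0.081
```

```text
clock: 3.8
position: [0.3531, 0.2827, 0.0353]
ee_rot: [-3.139, -0.124, 0.001]
force: [-0.4, -0.7, -0.2]
width: 0.6
gripper_force: 0.0
pos [0.3531 0.2827 0.0353] yaw 0.079 F [-0.4 -0.7 -0.2] t 3.8
d tool [-0.0001 -0.      0.0233] turn -0.002
joints [-0.42  0.49 -0.48  2.15  0.4   0.59 -2.68]
```

In the tool's units: 0.013 m is 0.26, 0.01 m is 0.2, -0.002 rad / 3.1416 = -0.0006.

```bash
python3 nudge.py '[[[0, 0, 0.26], -0.0006, 0.6], [[0, 0, 0.2], 0, 0.6], [[0.12, 0, 0], 0, 0.6], [[0.12, 0, 0], 0, 0.6], [[0.1, 0, 0], 0, 0.6], [[0.1, 0, 0], 0, 0.6], [[0.1, 0, 0], 0, 0.6], [[0.1, 0, 0], 0, 0.6], [[0.1, 0, 0], 0, 0.6], [[0.1, 0, 0], 0, 0.6]]'
python3 nudge.py '[[[0.1, 0, 0], 0, 0.6], [[0.1, 0, 0], 0, 0.6], [[0.1, 0, 0], 0, 0.6], [[0.1, 0, 0], 0, 0.6], [[0.1, 0, 0], 0, 0.6], [[0.1, 0, 0], 0, 0.6], [[0.1, 0, 0], 0, 0.6]]'
cat > look.py <<'E'
import sys
from h import *
from scipy.spatial.transform import Rotation as Ro
def wrist(f):
    o=arm.observe();d=viewer.get_image("wrist")
    M=np.eye(4);M[:3,:3]=Ro.from_rotvec(o["ee_rot"]).as_matrix();M[:3,3]=o["position"]
    d["cam_to_world"]=M@d["mount"];cv2.imwrite(f"pics/{f}.png",d["image"]);np.savez(f"pics/{f}.npz",**d)
def rel(z=0):
    o=arm.observe();p=o["position"][:2]-np.array([.581,.144]);c,s=np.cos(.081),np.sin(.081)
    print("TCP in stop",np.round([c*p[0]+s*p[1],-s*p[0]+c*p[1]],4),"z",o["position"][2].round(4),"F",o["force"].round(1))
E
python3 -c "
from look import *
rel();wrist('w2');d=viewer.get_image('top');np.savez('pics/top2.npz',**d)
a=cv2.resize(d['image'][175:315,235:415],None,fx=2.2,fy=2.2);b=cv2.resize(cv2.imread('pics/w2.png'),(396,308))
cv2.imwrite('pics/v2.png',np.hstack([a,b]))"
```

```text
clock: 4.8
position: [0.3949, 0.2862, 0.0137]
ee_rot: [3.139, 0.123, -0.001]
force: [-3.6, 0.3, 2.5]
width: 0.598
gripper_force: 2.3
clock: 5.5
position: [0.4304, 0.2891, 0.0136]
ee_rot: [3.139, 0.123, 0.0]
force: [-2.8, 0.2, 0.7]
width: 0.597
gripper_force: 1.1
TCP in stop [-0.1384  0.1568] z 0.0136 F [-2.8  0.2  0.7]
```

View pics/v2.png

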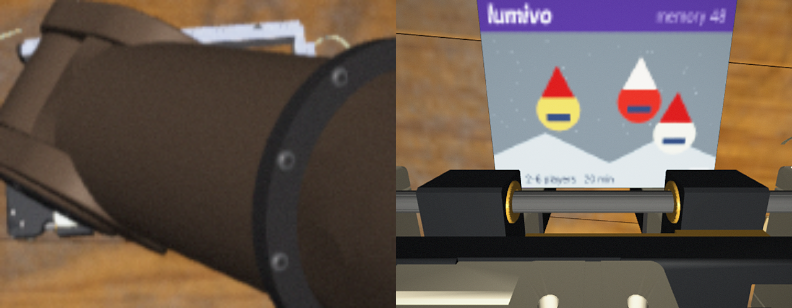

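The wrist view shows the box lying square on both fingers, with its near edge level between them. In the top view the arm hides it. I'll push on to about 2–3 mm short of the long rail.

In the tool's units: 0.005 m is 0.1, 0.004 m is 0.08, -0.003 rad / 3.1416 = -0.001.

```bash
python3 nudge.py '[[[0.1, 0, 0], -0.001, 0.6], [[0.1, 0, 0], 0, 0.6], [[0.1, 0, 0], 0, 0.6], [[0.1, 0, 0], 0, 0.6], [[0.08, 0, 0], 0, 0.6], [[0.04, 0, 0], 0, 0.6], [[0, 0, 0], 0, 0.6]]'
python3 -c "
from look import *
rel()"
python3 nudge.py '[[[-0.4, 0, 0], 0, 0.6], [[-0.4, 0, -0.4], 0, 0.6], [[0, 0, -0.9], 0, 0.4], [[0, 0, -0.9], 0, 0.4], [[0, 0, -0.9], 0, 0.4], [[0, 0, -0.9], 0, 0.4]]'
python3 -c "
from look import *
rel();wrist('w3');d=viewer.get_image('top');np.savez('pics/top3.npz',**d)"
python3 go.py 0.5 0.4 0.1 1.652
```

```text
clock: 6.3
position: [0.4563, 0.2914, 0.0137]
ee_rot: [-3.139, -0.128, -0.001]
force: [-0.6, -0.3, -0.1]
width: 0.605
gripper_force: 0.2
TCP in stop [-0.1123  0.157 ] z 0.0137 F [-0.6 -0.3 -0.1]
clock: 6.9
position: [0.4161, 0.288, 0.2159]
ee_rot: [-3.138, -0.128, -0.002]
force: [1.0, 0.2, -0.3]
width: 0.401
gripper_force: 0.0
TCP in stop [-0.1527  0.1569] z 0.2159 F [ 1.   0.2 -0.3]
pos [0.4187 0.2907 0.22  ] yaw 0.0815 F [ 0.4 -0.1 -0.9] t 7.0
d tool [ 0.0887 -0.1017  0.1214] turn -1.5705
joints [-0.26  0.31 -0.57  1.83  0.19  1.05 -2.39]
```

View pics/w3.png

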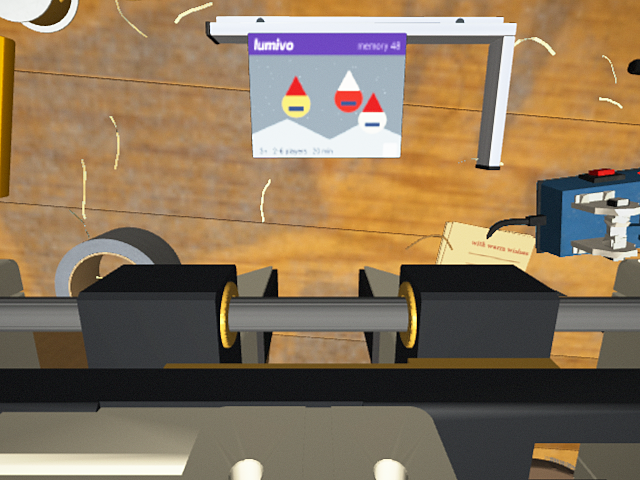

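The box now lies square just before the long rail, with corners (249,33), (407,34), (401,158) and (254,158). The short rail's inner edge is at about (489,38)–(478,165). Next I'll measure its pose and turn the hand for the end push.

```bash
python3 - <<'E'
from fit import *
w=dict(np.load("pics/w3.npz"))
C=np.array([.581,.144]);c,s=np.cos(.081),np.sin(.081)
k=box(w,[(249,33),(407,34),(401,158),(254,158)],half=4);p=k[0]-C
print(k,"in stop",c*p[0]+s*p[1],-s*p[0]+c*p[1])
print(stop(w,(212,41),(489,38),(478,165),half=4))
E
python3 nudge.py '[[[0.6, -0.7, 0], 0, 0.4], [[0.6, -0.7, 0], 0, 0.4], [[0.6, -0.7, 0], 0, 0.4], [[0, 0, 0], -0.0477, 0.4], [[0, 0, 0], -0.0477, 0.4], [[0, 0, 0], -0.0477, 0.4], [[0, 0, 0], -0.0477, 0.4], [[0, 0, 0], -0.0477, 0.4], [[0, 0, 0], -0.0477, 0.4], [[0, 0, 0], -0.0477, 0.4]]'
python3 nudge.py '[[[0, 0, 0], -0.0477, 0.4], [[0, 0, 0], -0.0477, 0.4], [[0, 0, 0], -0.0477, 0.4], [[0, 0, 0], -0.0224, 0.4], [[0, 0, 0], 0, 0.4]]'
python3 -c "
from look import *
rel()"
python3 go.py 0.5 0.4 0.1 1.652
```

```text
(array([0.5182363 , 0.28817368], dtype=float32), [0.0808, 0.0802, 0.0807, 0.0778], array([0.128 , 0.0989, 0.1282, 0.0989], dtype=float32), [np.float64(1.0), np.float64(1.0), np.float64(1.0), np.float64(0.9)]) in stop -0.05089263473649174 0.14877927631231153
(array([0.5820673 , 0.15456763], dtype=float32), np.float32(0.11717434), np.float32(0.07868872), np.float64(0.8), np.float64(1.0))
clock: 8.0
position: [0.4975, 0.4, 0.2135]
ee_rot: [2.647, 1.692, 0.001]
force: [0.4, -0.3, -0.5]
width: 0.403
gripper_force: 0.0
clock: 8.5
position: [0.4975, 0.3998, 0.2133]
ee_rot: [2.129, 2.31, 0.0]
force: [0.1, 0.4, -0.3]
width: 0.397
gripper_force: 0.0
TCP in stop [-0.0626  0.2617] z 0.2133 F [ 0.1  0.4 -0.3]
pos [0.4975 0.3998 0.2133] yaw 1.6526 F [ 0.1  0.4 -0.3] t 8.5
d tool [-0.      0.0025  0.1133] turn 0.0006
joints [-0.21  0.63 -0.9   1.5   0.5   1.26 -1.09]
```

In the tool's units: 0.04 m is 0.8, 0.025 m is 0.5.

```bash
python3 nudge.py '[[[-0.06, 0.22, 0.8], 0, 0.4], [[0, 0, 0.8], 0, 0.4], [[0, 0, 0.8], 0, 0.4], [[0, 0, 0.8], 0, 0.4], [[0, 0, 0.5], 0, 0.4], [[0, 0, 0.3], 0, 0.4], [[0, 0, 0], 0, 0.4]]'
python3 -c "
from look import *
rel()"
python3 nudge.py '[[[-0.12, 0, 0], 0, 0.4], [[-0.12, 0, 0], 0, 0.4], [[-0.12, 0, 0], 0, 0.4], [[-0.12, 0, 0], 0, 0.4], [[-0.12, 0, 0], 0, 0.4], [[-0.12, 0, 0], 0, 0.4], [[-0.12, 0, 0], 0, 0.4], [[-0.12, 0, 0], 0, 0.4], [[-0.12, 0, 0], 0, 0.4], [[-0.12, 0, 0], 0, 0.4]]'
python3 nudge.py '[[[-0.12, 0, 0], 0, 0.4], [[-0.12, 0, 0], 0, 0.4], [[-0.12, 0, 0], 0, 0.4], [[-0.12, 0, 0], 0, 0.4]]'
python3 -c "
from look import *
rel()"; python3 go.py 0.5 0.4 0.1 1.652
```

```text
clock: 9.2
position: [0.5076, 0.397, 0.0118]
ee_rot: [2.131, 2.309, -0.004]
force: [0.3, 0.3, -0.1]
width: 0.399
gripper_force: 0.0
TCP in stop [-0.0527  0.2581] z 0.0118 F [ 0.3  0.3 -0.1]
clock: 10.2
position: [0.5132, 0.3385, 0.0141]
ee_rot: [-2.128, -2.31, -0.002]
force: [-0.6, 4.8, 3.5]
width: 0.402
gripper_force: 2.3
clock: 10.6
position: [0.5151, 0.3145, 0.0141]
ee_rot: [-2.129, -2.31, -0.002]
force: [-0.1, 5.5, 4.8]
width: 0.399
gripper_force: 2.6
TCP in stop [-0.0518  0.1753] z 0.0141 F [-0.1  5.5  4.8]
pos [0.5151 0.3145 0.0141] yaw 1.6525 F [-0.1  5.5  4.8] t 10.6
d tool [ 0.0866 -0.0081 -0.0858] turn 0.0005
joints [-0.13  0.79 -0.78  1.78  0.7   0.88 -1.15]
```

In the tool's units: -0.006 m is -0.12, -0.005 m is -0.1.

```bash
python3 nudge.py '[[[-0.12, 0, 0], 0, 0.4], [[-0.12, 0, 0], 0, 0.4], [[-0.12, 0, 0], 0, 0.4], [[-0.1, 0, 0], 0, 0.4], [[-0.08, 0, 0], 0, 0.4], [[-0.04, 0, 0], 0, 0.4]]'
python3 nudge.py '[[[-0.02, 0, 0], 0, 0.4], [[-0.02, 0, 0], 0, 0.4]]'
python3 -c "
from look import *
rel();wrist('w4')"
```

```text
clock: 11.2
position: [0.5175, 0.2848, 0.0137]
ee_rot: [2.129, 2.31, -0.0]
force: [-0.1, 3.8, 3.6]
width: 0.402
gripper_force: 2.2
clock: 11.4
position: [0.5175, 0.2834, 0.0137]
ee_rot: [-2.129, -2.31, 0.0]
force: [0.4, 4.5, 2.6]
width: 0.401
gripper_force: 2.2
TCP in stop [-0.052  0.144] z 0.0137 F [0.4 4.5 2.6]
```

In the tool's units: -0.001 m is -0.02.

```bash
for i in 1; do python3 nudge.py '[[[-0.02, 0, 0], 0, 0.4], [[-0.02, 0, 0], 0, 0.4]]'; done | grep -E "pos|force"
python3 nudge.py '[[[-0.02, 0, 0], 0, 0.4]]' | grep -E "pos|force"
python3 -c "
from look import *
rel()"
```

```text
position: [0.5176, 0.2814, 0.0137]
force: [-0.5, 4.5, 2.1]
gripper_force: 2.1
position: [0.5177, 0.2803, 0.0136]
force: [0.1, 3.0, 2.3]
gripper_force: 2.1
TCP in stop [-0.0521  0.141 ] z 0.0136 F [0.1 3.  2.3]
```

In the tool's units: -0.001 m is -0.02.

```bash
python3 nudge.py '[[[-0.02, 0, 0], 0, 0.4]]' | grep -E "pos|force"
```

```text
position: [0.5179, 0.2799, 0.0137]
force: [-0.1, 8.4, -1.4]
gripper_force: 4.2
```

In the tool's units: -0.001 m is -0.02.

```bash
python3 nudge.py '[[[-0.02, 0, 0], 0, 0.4]]' | grep -E "pos|force"
```

```text
position: [0.5179, 0.2799, 0.0139]
force: [-0.8, 10.8, -1.3]
gripper_force: 5.3
```

```bash
python3 -c "
from look import *
rel()"
```

```text
TCP in stop [-0.0519  0.1405] z 0.0139 F [-0.8 10.8 -1.3]
```

The box met the short rail: the force rose from 4 to about 10 N with the TCP stopped at y=0.1405, as predicted. I'll back off, lift, turn back and close the last 1–2 mm towards the long rail.

In the tool's units: -0.045 m is -0.9, -0.04 m is -0.8, 0.15 rad / 3.1416 = 0.0477.

```bash
python3 nudge.py '[[[0.3, 0, 0], 0, 0.4], [[0.3, 0, 0], 0, 0.4], [[0, 0, -0.8], 0, 0.4], [[0, 0, -0.9], 0, 0.4], [[0, 0, -0.9], 0, 0.4], [[0, 0, -0.9], 0, 0.4], [[0, 0, -0.5], 0.0477, 0.4], [[0, 0, 0], 0.0477, 0.4], [[0, 0, 0], 0.0477, 0.4], [[0, 0, 0], 0.0477, 0.4]]' | grep pos
python3 nudge.py '[[[0, 0, 0], 0.0477, 0.4], [[0, 0, 0], 0.0477, 0.4], [[0, 0, 0], 0.0477, 0.4], [[0, 0, 0], 0.0477, 0.4], [[0, 0, 0], 0.0477, 0.4], [[0, 0, 0], 0.0477, 0.4], [[0, 0, 0], 0.0224, 0.4], [[-0.58, 0.7, 0], 0, 0.4], [[-0.58, 0.7, 0], 0, 0.4], [[-0.596, 0.704, 0], 0, 0.4]]' |grep pos
python3 nudge.py '[[[0, 0, 0], 0, 0.4], [[0, 0, 0], 0, 0.4]]' |grep -E "pos|force"
python3 go.py 0.4362 0.198 0.0135 0.081
python3 -c "
from look import *
rel();wrist('w5');d=viewer.get_image('top');np.savez('pics/top5.npz',**d)"
```

```text
position: [0.515, 0.3085, 0.2137]
position: [0.435, 0.1955, 0.2131]
position: [0.4361, 0.1956, 0.2139]
force: [0.5, 0.6, 0.6]
gripper_force: 0.0
pos [0.4361 0.1956 0.2139] yaw 0.0809 F [0.5 0.6 0.6] t 14.15
d tool [ 0.0003 -0.0026  0.2004] turn -0.0001
joints [-0.04  0.27 -0.6   1.9   0.18  1.02 -2.21]
TCP in stop [-0.1403  0.0632] z 0.2139 F [0.5 0.6 0.6]
```

View pics/w5.png

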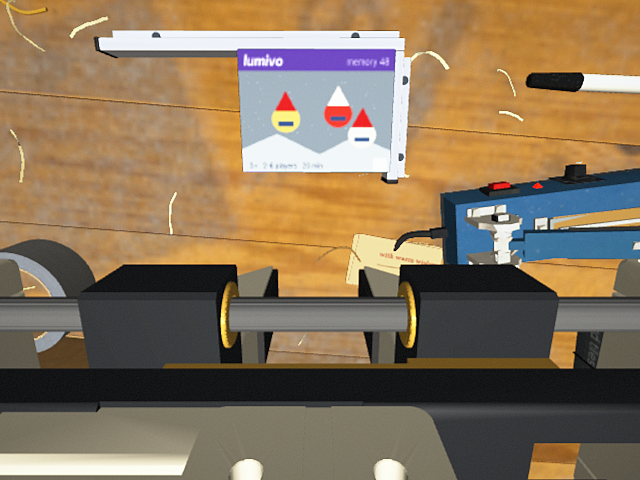

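The box sits in the corner against the short rail, with its right edge at (392,50)–(388,172) on the rail, and close to the long rail. The tags at (350,260) are clear of the fingers' way down. Now the final gentle push to +x.

In the tool's units: 0.04 m is 0.8, 0.025 m is 0.5.

```bash
python3 nudge.py '[[[0, -0.05, 0.8], 0, 0.4], [[0, 0, 0.8], 0, 0.4], [[0, 0, 0.8], 0, 0.4], [[0, 0, 0.8], 0, 0.4], [[0, 0, 0.5], 0, 0.4], [[0, 0, 0.3], 0, 0.4], [[0.12, 0, 0], 0, 0.4], [[0.12, 0, 0], 0, 0.4], [[0.12, 0, 0], 0, 0.4], [[0.08, 0, 0], 0, 0.4]]' | grep -E "pos|force"
python3 nudge.py '[[[0.04, 0, 0], 0, 0.4], [[0.02, 0, 0], 0, 0.4], [[0.02, 0, 0], 0, 0.4], [[0.02, 0, 0], 0, 0.4]]' | grep -E "pos|force"
python3 -c "
from look import *
rel()"
```

```text
position: [0.46, 0.2011, 0.0147]
force: [0.8, -0.9, 0.5]
gripper_force: 0.0
position: [0.4632, 0.2008, 0.0138]
force: [0.4, 0.4, 0.4]
gripper_force: 0.0
TCP in stop [-0.1128  0.0662] z 0.0138 F [0.4 0.4 0.4]
```

In the tool's units: 0.001 m is 0.02.

```bash
python3 nudge.py '[[[0.02, 0, 0], 0, 0.4]]' | grep -E "pos|force"
```

```text
position: [0.4636, 0.2008, 0.0137]
force: [-3.9, -1.3, 2.6]
gripper_force: 2.1
```

In the tool's units: 0.001 m is 0.02.

```bash
python3 nudge.py '[[[0.02, 0, 0], 0, 0.4]]' | grep -E "pos|force"
```

```text
position: [0.4639, 0.2008, 0.0135]
force: [-5.6, -1.1, 4.2]
gripper_force: 2.8
```

In the tool's units: 0.001 m is 0.02.

```bash
python3 nudge.py '[[[0.02, 0, 0], 0, 0.4]]' | grep -E "pos|force"
```

```text
position: [0.4649, 0.2009, 0.0135]
force: [-4.4, -0.7, 2.4]
gripper_force: 2.2
```

In the tool's units: 0.001 m is 0.02.

```bash
python3 nudge.py '[[[0.02, 0, 0], 0, 0.4]]' | grep -E "pos|force"
```

```text
position: [0.465, 0.2009, 0.0134]
force: [-12.2, -0.8, 8.5]
gripper_force: 5.7
```

In the tool's units: 0.001 m is 0.02.

```bash
python3 nudge.py '[[[0.02, 0, 0], 0, 0.4]]' | grep -E "pos|force"
```

```text
position: [0.465, 0.2009, 0.0133]
force: [-15.7, -0.9, 11.7]
gripper_force: 7.4
```

```bash
python3 -c "
from look import *
rel()"
```

```text
TCP in stop [-0.111   0.0661] z 0.0133 F [-15.7  -0.9  11.7]
```

The long rail is met at about 12 N with the hand stopped at x=-0.111. Now I'll back off, lift and check.

In the tool's units: -0.045 m is -0.9, -0.04 m is -0.8.

```bash
python3 nudge.py '[[[-0.08, 0, 0], 0, 0.4], [[-0.24, 0, 0], 0, 0.4], [[-0.24, 0, 0], 0, 0.4], [[0, 0, -0.8], 0, 0.4], [[0, 0, -0.9], 0, 0.4], [[0, 0, -0.9], 0, 0.4], [[0, 0, -0.6], 0, 0.4], [[-0.4, 0, 0], 0, 0.4], [[0, 0, 0], 0, 0.4], [[0, 0, 0], 0, 0.4]]' |grep -E "pos|force"
python3 -c "
from look import *
rel();wrist('w6')
i=cv2.imread('pics/w6.png');print(i.shape)
cv2.imwrite('pics/w6c.png',cv2.resize(i[0:220,220:460],None,fx=2.7,fy=2.7,interpolation=cv2.INTER_CUBIC))"
```

```text
position: [0.42, 0.197, 0.1735]
force: [0.1, 0.2, 0.6]
gripper_force: 0.0
TCP in stop [-0.1562  0.0658] z 0.1735 F [0.1 0.2 0.6]
(480, 640, 3)
```

View pics/w6c.png

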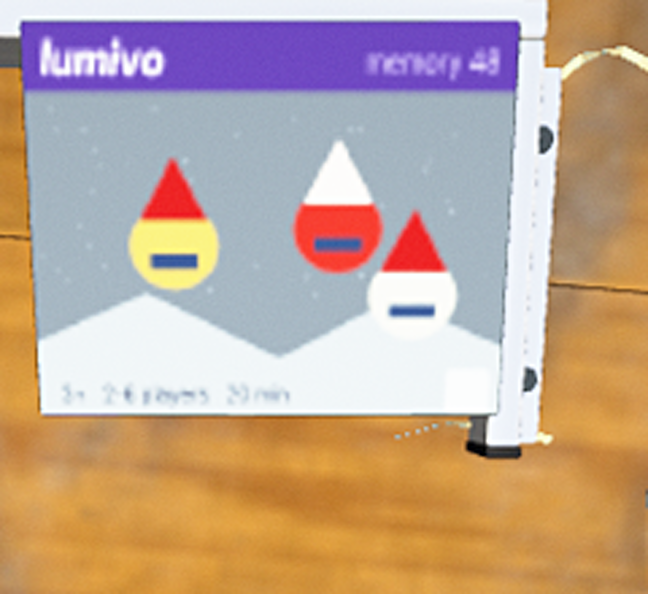

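The crop shows the box against both rails. Its top edge is parallel to the long rail, its right side is parallel to the short rail, and no gap is visible. One numeric check of yaw and place follows.

Run:
```python
from fit import *
from look import rel
w=dict(np.load("pics/w6.npz"))
C=np.array([.581,.144]);c,s=np.cos(.081),np.sin(.081)
k=box(w,[(228,8),(412,8),(404.5,153),(235.5,153)],half=3);p=k[0]-C
print(k,"in stop",c*p[0]+s*p[1],-s*p[0]+c*p[1]); rel()
# short rail outer top edge, long rail inner edge left of the box for yaw reference
f=lambda v:(np.arctan(-v[0]/v[1]) if abs(v[1])>abs(v[0]) else np.arctan(v[1]/v[0]))
e=edge(w,.03,(421,20),(411,160),half=3);print("short rail outer",f(e[1]),e[2])
g=cv2.cvtColor(w["image"],cv2.COLOR_BGR2GRAY)
```

```text
(array([0.526347  , 0.20308062], dtype=float32), [0.0817, 0.079, 0.0811, 0.0823], array([0.1287, 0.099 , 0.1283, 0.0989], dtype=float32), [np.float64(1.0), np.float64(1.0), np.float64(1.0), np.float64(1.0)]) in stop -0.049693527941992846 0.06330897157352491
TCP in stop [-0.1559  0.0659] z 0.1733 F [ 0.6 -0.8 -0.3]
short rail outer 0.082329415 1.0
```

```bash
python3 -c "
from cell import arm, viewer
print(arm.sign_off())"
```

```text
the job is handed in; nothing more can be done
None
```

The small box is seated in the corner, square to the rails within about 0.002 rad and touching both, with no push over about 20 N and the hand clear; I have handed the job in.

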